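Fill the optical-post carrier and lift it level out of its nest

ROBOT

A 6-joint arm with a two-finger parallel gripper is mounted at the origin on a cart in front of the work surface, level with it; the furniture and walls round the work are solid. World frame = base frame: x ahead of the robot, y to its left, z up, the work surface at z = 0. Lengths are in mm, angles in rad, forces in N, time in s.
With the tool pointing down it reaches from about 350 to 800 mm from the base axis. Payload 7.3 kg.
Tool frame: the origin (TCP) lies between the finger pads, 19 mm behind the fingertips; this is the grasp point; z points along the fingers, y is the direction in which the jaws open and shut (so a half turn about z gives the same grasp; the last joint's range is limited). The gripper opens to 85 mm and grips with 20 to 120 N. Pads are 22 mm wide; open, the fingers measure 114 mm over their backs; the gripper's body (76 mm by 85 mm) begins 54 mm behind the grasp point. The pads swing forward as they close: fully open they stand 13 mm farther back than shut.
Start: joints at [1.147, 0.342, 1.524, -0, 1.275, -0.146], TCP at [143.96, 504.894, 250.022] pointing down, gripper open.
Joint ranges: [-2.53, 2.53], [-0.77, 2.02], [0.04, 2.7], [-1, 4.14], [0.28, 2.66], [-3.11, 3.11]. Speed limits (rad/s): [2.57, 2.57, 3.14, 3.14, 3.14, 3.14].

INTERFACE

Orientations are given as a 3x3 rotation matrix whose columns are the frame's x, y, z axes.
In Python, from station import robot gives the robot as it stands.
- The arm moves only by the tool drive_tool, never from a script. Its argument "moves" is a list of rows, each a list of 7 numbers: the turn, a rotation vector about the tool's x, y, z in degrees, then the shift along the tool's x, y, z in m, then the finger opening in m, from 0 to 0.0854. A call has 1 to 8 rows; each row shifts and turns the commanded pose from where the row before left it, along the tool's axes as they then stand; what a row does not reach is not made up. A row lasts 1/10 s, in which the tool goes at most 50 mm and 8.59 degrees, less where a joint would pass 70% of its speed; a pose out of reach is approached as far as the arm can. A call with a gripper value outside its range is refused whole. The fingers move at their own pace and stop on an object; the grip force is fixed at half the most. Time passes only in rows, so rows that do not move let the fingers close. It gives the time, the measured TCP pose, the force and the opening at its end, in the units of the state.
- robot.sense(): the state, without advancing time (a new reading comes with each control period).
- robot.camera(name): name is "scene" or "top"; returns the picture (400x640x3 uint8, red, green, blue); there is no depth.
- robot.camera_model(name): a dict with "mtx" (3x3 intrinsics, pixels), "R" (3x3) and "t" (3): a world point X has camera coordinates R X + t. Camera axes: x right, y down, z forward; pixel columns grow to the right and rows downward; lengths in mm; the calibration is good to about 2 mm. A picture is of the moment at which its call begins. camera_model takes no time and is no camera call.
- robot.close_job(): hands the job in, once; it reports no verdict.
The state is a dict: "time_s": time; "joints": joint angles; "qvel": joint speeds; "joint_efforts": joint torques, N m; "position": TCP position; "ee_rot": TCP orientation; "wrist_force": force on the tool from outside, world axes, zero at the start; "torque": the same for the moment, N m; "opening": finger opening in mm.
Only numpy, scipy, OpenCV 4.12 (cv2) and the standard library are available. Lean on these libraries where they do the work, as an engineer would, in place of code of your own. Each camera call takes 0.05 s, during which the arm holds its last target. There are 200 camera calls.

TASK

Two long optical posts stand on the table beside two shorter ones: put each long post end-down, all the way, into one of the two empty bores of the post carrier while the carrier sits in its nest, and let go of it. Then take the full carrier by its handle, lift it straight up about 12 cm out of the nest and keep it level and still in the air over the nest, so that a colleague can take it over: finish while still holding it. Leave the short posts and the other things on the table where they are.

Things in the scene. Friction and masses are not known exactly. Their poses are not given: they have to be found in the camera images.
- carrier: Post carrier: loose grey block 78 x 178 x 40 mm (x, y, z) with four blind bores 15 mm wide, 34 mm deep, at x = +-24, y = +-72 mm (mouths chamfered 2 mm) and an aluminium handle along y over the middle. About 0.4 kg empty; 2 mm play in the nest. Origin: centre of its underside (6 mm above the table in the nest). Bores (+24, +72) and (-24, -72) hold a long post each; the others are empty.
- handle (a point): Centre of the handle's straight grip bar, 95 mm above the carrier's underside (bar 14 mm thick along the carrier's x, 16 mm tall; two uprights leave 60 mm between them along the carrier's y, 47 mm free below the bar, top 103 mm above the underside). Axes as the carrier.
- bore_1 (a point): Centre of the floor of the first empty bore (carrier x = -24 mm, y = +72 mm), 6 mm above the carrier's underside; the mouth is 34 mm above this point. A seated post's foot centre lies here and its top stands 41 mm out of the block.
- bore_2 (a point): Centre of the floor of the second empty bore (carrier x = +24 mm, y = -72 mm), otherwise as bore_1.
- nest: Aluminium locating nest fixed to the table: floor plate 6 mm thick with a rim that stands 14 mm above the table (outside 98 x 198 mm) and a screwed ear at each end along y; the carrier sits inside the rim. Origin: centre of the underside, on the table; axes as the carrier. Behind it, from about x = 0.6 on, stands a 110 mm tall controller box.
- long_post_1: Long optical post, plain round metal rod of 12.7 mm diameter and 75 mm length (about 0.07 kg), standing on end on the table. Origin: centre of its foot; z along the post.
- long_post_2: The other long optical post, the same: 12.7 mm diameter, 75 mm long, standing on end; origin at the centre of its foot.
- stored_post_1: Long post already in the carrier's bore at x = +24, y = +72 mm; 12.7 x 75 mm; origin at the centre of its foot.
- stored_post_2: Long post already in the carrier's bore at x = -24, y = -72 mm; 12.7 x 75 mm; origin at the centre of its foot.
- short_post_1: Short optical post, 12.7 mm diameter, 50 mm long, standing on end near the long ones; stays where it is. Origin at the centre of its foot.
- short_post_2: Short optical post, 12.7 mm diameter, 38 mm long, standing on end; stays where it is. Origin at the centre of its foot.
- holder: Bystander: black post holder with a thumb screw, 32 x 43 x 52 mm. Origin: centre of its underside.
- mount: Bystander: black mirror mount, 40 x 46 x 46 mm. Origin: centre of its underside.
- fork: Bystander: black slotted clamping fork lying flat, 25 x 70 x 10 mm. Origin: centre of its underside.
- tin: Bystander: round shim tin, 60 mm across, 24 mm tall. Origin: centre of its underside.
- lens: Bystander: lens in a black ring lying flat, 31 mm across, 9 mm tall. Origin: centre of its underside.

How it is judged (in metres and radians):
On the way, in this order (a step that is already met when the one before it is completed fails the run):
1. both long posts are fully down in the two empty bores, let go, with the carrier still sitting in its nest (((distance between long_post_1 and bore_1 below 0.007 m and distance between long_post_2 and bore_2 below 0.007 m) or (distance between long_post_1 and bore_2 below 0.007 m and distance between long_post_2 and bore_1 below 0.007 m)) and z of carrier in the frame of nest below 0.009 m and angle between carrier's own z axis and vertical below 0.05 rad and contact force between each of long_post_1, long_post_2 and the fingers below 0.05 N), for 0.2 s.
2. the full carrier is up out of the nest, held by the fingers, level (z of carrier in the frame of nest above 0.07 m and contact force between carrier and the fingers above 2 N and angle between carrier's own z axis and vertical below 0.1 rad and ((distance between long_post_1 and bore_1 below 0.007 m and distance between long_post_2 and bore_2 below 0.007 m) or (distance between long_post_1 and bore_2 below 0.007 m and distance between long_post_2 and bore_1 below 0.007 m))), for 0.2 s.
At the end, for the whole second after the job is handed in: The fingers hold the carrier by the handle (TCP within 45 mm of its centre), underside 70 to 260 mm above the table, within 70 mm sideways of the nest, off the nest, tilted under 0.10 rad, below 0.03 m/s and 0.15 rad/s; long posts' feet within 7 mm of the two bore floors; stored posts in theirs (all of step 2 and z of carrier in the frame of nest below 0.26 m and horizontal distance between carrier and nest below 0.07 m and contact force between carrier and nest below 0.05 N and distance between each of the grasp point, the grasp point and handle below 0.045 m and linear speed of carrier below 0.03 m/s and angular speed of carrier below 0.15 rad/s and z of stored_post_1 in the frame of carrier between 0 and 0.012 m and z of stored_post_2 in the frame of carrier between 0 and 0.012 m); the arm keeps its last pose, push and grip.
It fails at once if a short post or another bystander is shifted by more than 25 mm or knocked over (distance of any of short_post_1, short_post_2, holder, mount, fork, tin, lens from where it was at the start of the episode above 0.025 m or angle between any of short_post_1, short_post_2's own z axis and vertical above 0.5 rad).
It fails at once if the carrier is tipped by more than 0.3 rad (angle between carrier's own z axis and vertical above 0.3 rad).
It also fails if it takes over 67 s, if anything falls off the work surface, if the arm or the gripper's body presses on something with over 40 N, if the wrist force passes 120 N, or if a joint passes its speed limit or range.

## Working session

There is one attempt and no reset: what is moved stays moved. The work goes in short steps, Python scripts to look and compute and a tool call to move; the robot and the scene stay as the last step left them, time stands still between calls to the robot, and variables do not carry over. Pictures are saved under pics/ and viewed, about 8 in all and at most 12, crops included, and the job is handed in when it is done.

Besides the shell and the picture viewer there is one more tool, called after "Request:" as name([rows], argument=value, ...), one row to a line, values as JSON. drive_tool: Moves the arm, as the interface text tells. Its arguments: {"type":"object","properties":{"moves":{"type":"array"}},"required":["moves"]}

```bash
mkdir -p pics; ls
python3 - <<'E'
from station import robot
import cv2,numpy as np
np.set_printoptions(precision=4,suppress=True)
s=robot.sense();print(s)
for n in("scene","top"):
    m=robot.camera_model(n);print(n,m, 'center',-np.array(m['R']).T@np.array(m['t']))
    cv2.imwrite(f'pics/{n}0.png',robot.camera(n)[:,:,::-1])
E
```

```text
pics
{'time_s': 0.0, 'joints': array([ 1.147 ,  0.3427,  1.525 ,  0.    ,  1.2754, -0.146 ]), 'qvel': array([-0.0009, -0.0012,  0.    ,  0.0007, -0.0005,  0.0017]), 'joint_efforts': array([  0.0005, -43.3673, -24.6015,  -0.0001,   0.0079,   0.    ]), 'position': array([143.8069, 504.5387, 249.3414]), 'ee_rot': array([[-0.9617,  0.2743, -0.0006],
       [ 0.2743,  0.9617, -0.0014],
       [ 0.0002, -0.0015, -1.    ]]), 'wrist_force': array([ 1.1993, -0.3943,  0.2367]), 'torque': array([-0.0368,  0.0237,  0.043 ]), 'opening': 85.22146166145427}
scene {'mtx': array([[422.8334,   0.    , 321.4915],
       [  0.    , 422.8334, 192.8865],
       [  0.    ,   0.    ,   1.    ]]), 'R': array([[-0.8731, -0.4874,  0.0134],
       [-0.227 ,  0.3818, -0.8959],
       [ 0.4316, -0.7853, -0.444 ]]), 't': array([437.1319, 222.6105, 836.7844])} center [ 71.0355 785.1577 565.0922]
top {'mtx': array([[377.2878,   0.    , 311.2402],
       [  0.    , 377.2878, 201.4788],
       [  0.    ,   0.    ,   1.    ]]), 'R': array([[ 0.0256, -0.9996, -0.0108],
       [-0.9931, -0.0242, -0.1146],
       [ 0.1143,  0.0136, -0.9934]]), 't': array([-53.9142, 552.268 , 977.2146])} center [ 438.1731  -53.8621 1033.4207]
```

View pics/top0.png

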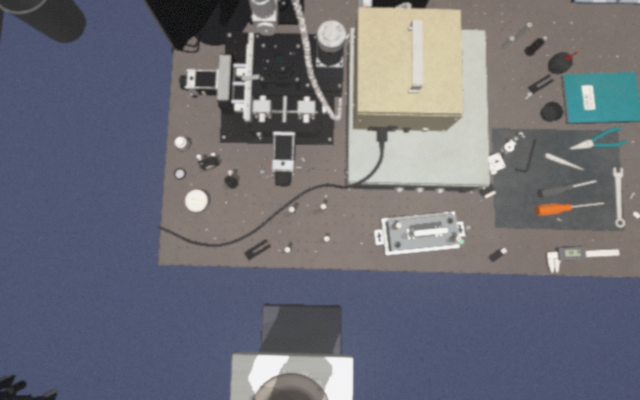

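View pics/scene0.png

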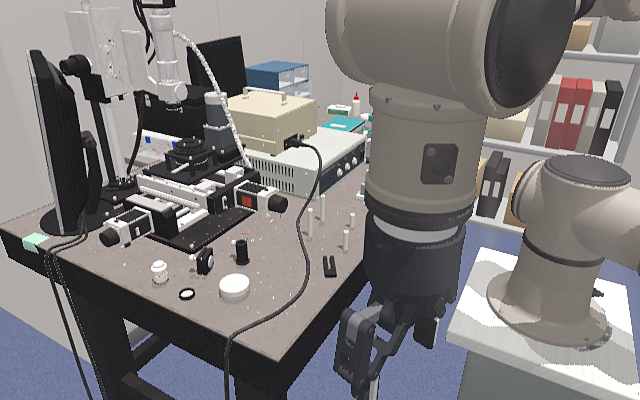

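The top view shows the carrier at about (420,233), with its long axis near image horizontal. There are four posts near (292,209), (323,206), (288,248) and (327,238), and a cable runs nearby. In the scene view the arm hides the carrier, while the posts are visible at (309,222), (322,208), (351,221) and (346,240). I'll enlarge both regions.

Run:
```python
import cv2,numpy as np
a=cv2.imread('pics/top0.png');b=cv2.imread('pics/scene0.png')
c=cv2.resize(a[190:265,270:480],None,fx=3.8,fy=3.8,interpolation=cv2.INTER_CUBIC)
d=cv2.resize(b[185:285,285:375],None,fx=3,fy=3,interpolation=cv2.INTER_CUBIC)
o=np.zeros((590,798,3),np.uint8);o[:285,:798]=c[:285];o[288:588,:270]=d
e=cv2.resize(a[200:256,372:472],None,fx=5.2,fy=5.2,interpolation=cv2.INTER_CUBIC);o[290:290+e.shape[0],275:275+e.shape[1]]=e
cv2.imwrite('pics/crop0.png',o)
```

```text
(no output)
```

View pics/crop0.png

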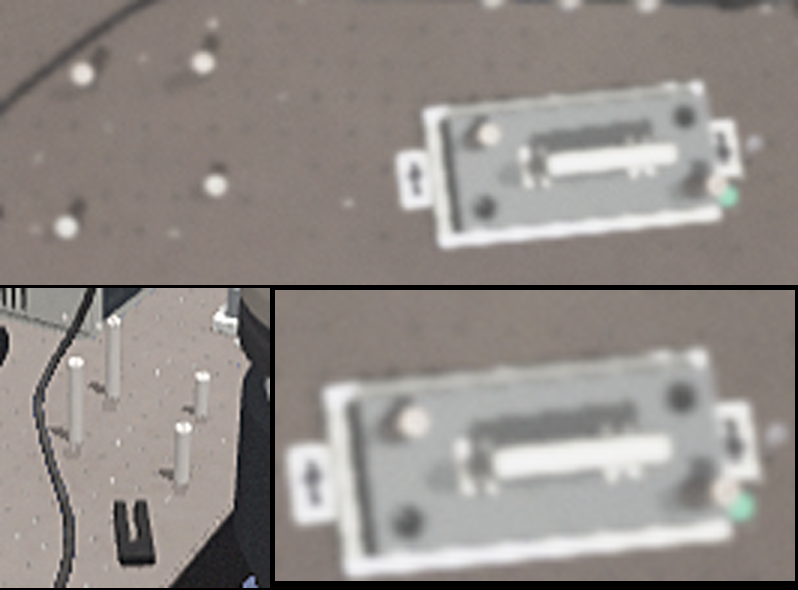

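The top crop shows the empty bores at about (397.6,244.6) and (450.3,220.8), and the stored posts' tops at about (398.5,225.4) and (458.5,238.5). In the scene crop the two tall posts are the left pair, with feet near (310,236) and (322,222). Next I'll refine these points and fit poses.

```bash
cat > h.py <<'E'
import numpy as np,cv2
from station import robot
from scipy.optimize import least_squares
np.set_printoptions(precision=3,suppress=True)
M={n:{k:np.array(v) for k,v in robot.camera_model(n).items()} for n in("top","scene")}
def proj(n,X):
    m=M[n];c=(np.atleast_2d(X)@m['R'].T+m['t'])@m['mtx'].T;return c[:,:2]/c[:,2:]
def ray(n,uv,z):
    m=M[n];d=m['R'].T@np.linalg.solve(m['mtx'],[uv[0],uv[1],1.]);C=-m['R'].T@m['t'];return C+d*(z-C[2])/d[2]
def blob(g,uv,r=4,dark=False):
    u,v=int(round(uv[0])),int(round(uv[1]));p=g[v-r:v+r+1,u-r:u+r+1].astype(float)
    if dark:p=255-p
    b=np.percentile(p,60);w=np.clip(p-b-0.35*(p.max()-b),0,None);yy,xx=np.mgrid[v-r:v+r+1,u-r:u+r+1]
    return np.array([(w*xx).sum(),(w*yy).sum()])/w.sum()
E
python3 - <<'E'
from h import *
g=cv2.imread('pics/top0.png',0);s=cv2.imread('pics/scene0.png',0)
for uv in[(291.6,209),(323.4,206.3),(287.4,249.5),(326.8,238.4)]:
    c=blob(g,uv)
    print(c,[ray('top',c,z)[:2] for z in(75,50,38)])
    for z in(75,50,38):
        X=ray('top',c,z);print('  scene top/foot',z,proj('scene',[X,[X[0],X[1],0]]).ravel())
F=[((-24,72,40),blob(g,(397.6,244.6),3,True)),((24,-72,40),blob(g,(450.3,220.8),3,True)),((24,72,81),blob(g,(398.5,225.4),3)),((-24,-72,81),blob(g,(458,238.3),3))]
for P,c in F:print(P,c,ray('top',c,P[2]+6)[:2])
def W(p,P):
    c,q=np.cos(p[2]),np.sin(p[2]);return np.array([p[0]+c*P[0]-q*P[1],p[1]+q*P[0]+c*P[1],P[2]+6])
for sel in([0,1,2,3],[0,1,2],[0,1]):
    r=least_squares(lambda p:np.concatenate([proj('top',W(p,F[i][0]))[0]-F[i][1] for i in sel]),[440,-280,0.05])
    print(sel,r.x,r.fun)
p=r.x
print('handle ends px',proj('top',[W(p,(0,30,103)),W(p,(0,-30,103))]), 'rim', proj('top',[W(p,(a,b,8)) for a,b in((49,99),(49,-99),(-49,-99),(-49,99))]))
E
```

```text
[291.247 208.997] [array([527.876,   9.827]), array([530.216,  11.488]), array([531.339,  12.286])]
  scene top/foot 75 [310.124 209.146 310.079 235.517]
  scene top/foot 50 [308.939 218.175 308.934 235.57 ]
  scene top/foot 38 [308.379 222.442 308.384 235.596]
[323.006 206.096] [array([537.303, -71.038]), array([539.889, -71.486]), array([541.13 , -71.701])]
  scene top/foot 75 [322.912 195.345 322.491 220.54 ]
  scene top/foot 50 [321.986 203.608 321.724 220.22 ]
  scene top/foot 38 [321.549 207.507 321.357 220.066]
[287.016 249.264] [array([425.662,  17.273]), array([425.336,  19.128]), array([425.179,  20.019])]
  scene top/foot 75 [346.72  221.29  345.462 248.568]
  scene top/foot 50 [346.065 230.986 345.24  248.986]
  scene top/foot 38 [345.755 235.573 345.133 249.186]
[326.266 238.301] [array([455.693, -81.076]), array([456.15 , -81.786]), array([456.37 , -82.126])]
  scene top/foot 75 [353.213 201.247 351.862 226.891]
  scene top/foot 50 [352.711 209.812 351.821 226.723]
  scene top/foot 38 [352.474 213.857 351.801 226.643]
(-24, 72, 40) [397.402 244.719] [ 444.341 -266.643]
(24, -72, 40) [449.726 220.533] [ 510.54  -402.822]
(24, 72, 81) [398.431 225.   ] [ 493.164 -260.398]
(-24, -72, 81) [459.908 235.17 ] [ 471.675 -412.974]
[0, 1, 2, 3] [ 480.044 -335.751    0.157] [ 0.676 -0.268  0.083 -1.708  0.194  0.276 -0.92   1.618]
[0, 1, 2] [ 477.787 -334.775    0.126] [-0.104 -0.221  0.135 -0.047 -0.029  0.257]
[0, 1] [ 477.443 -334.734    0.131] [-0.064  0.03   0.064 -0.032]
handle ends px [[418.773 233.046]
 [443.259 230.443]] rim [[381.292 218.753]
 [454.168 211.013]
 [459.619 247.36 ]
 [385.929 255.197]]
```

Both long posts are confirmed by the scene view (75 mm tops predicted at (310,209) and (323,195), as seen), so A is at (527.9, 9.8) and B at (537.3, -71.0). The carrier is at (477.8, -334.8) with yaw 0.126, and the projected rim corners agree with the image. I'll use one tool orientation throughout, with jaws along carrier x, and turn the tool first.

Request:
drive_tool([
  [0,0,8.36,0,0,0,0.045],
  [0,0,8.36,0,0,0,0.045],
  [0,0,8.36,0,0,0,0.045],
  [0,0,8.36,0,0,0,0.045],
  [0,0,8.36,0,0,0,0.045],
  [0,0,8.36,0,0,0,0.045],
  [0,0,8.36,0,0,0,0.045],
  [0,0,8.36,0,0,0,0.045],
])

```text
time_s: 0.9
position: [143.9, 504.7, 249.6]
ee_rot: [[-0.119, 0.993, -0.0], [0.993, 0.119, -0.001], [-0.001, -0.0, -1.0]]
wrist_force: [-0.3, -0.0, 0.2]
opening: 45.1
```

```bash
cat >> h.py <<'E'
CAR=np.array([477.8,-334.8,0.126])
def car(P,p=CAR):
    c,q=np.cos(p[2]),np.sin(p[2]);return np.array([p[0]+c*P[0]-q*P[1],p[1]+q*P[0]+c*P[1],P[2]+6])
def rel(*T):
    s=robot.sense();R=s['ee_rot'];p=s['position'];print('t',s['time_s'],'p',p,'F',s['wrist_force'],'open',s['opening'],'j',s['joints'])
    w=np.arctan2(R[1,1],R[0,1]);print('yaw',w,'turn z deg',np.degrees(w-CAR[2]),'tilt',R[:2,2])
    for t in T:
        print('to',np.round(t,1),'shift m',R.T@(np.array(t)-p)/1000);p=np.array(t)
E
python3 -c "
from h import *
rel((527.9,9.8,250),(527.9,9.8,100),(527.9,9.8,58))"
```

```text
t 0.9 p [143.854 504.663 249.597] F [-0.306 -0.021  0.23 ] open 45.058304753908814 j [1.147 0.342 1.525 0.    1.275 1.027]
yaw 0.11969108998079826 turn z deg -0.3614739174280588 tilt [-0.    -0.001]
to [527.9   9.8 250. ] shift m [-0.537  0.322 -0.   ]
to [527.9   9.8 100. ] shift m [0.   0.   0.15]
to [527.9   9.8  58. ] shift m [0.    0.    0.042]
```

Request:
drive_tool([
  [0,0,0,-0.0336,0.0201,0,0.045],
  [0,0,0,-0.0336,0.0201,0,0.045],
  [0,0,0,-0.0336,0.0201,0,0.045],
  [0,0,0,-0.0336,0.0201,0,0.045],
  [0,0,0,-0.0336,0.0201,0,0.045],
  [0,0,0,-0.0336,0.0201,0,0.045],
  [0,0,0,-0.0336,0.0201,0,0.045],
  [0,0,0,-0.0336,0.0201,0,0.045],
])

```text
time_s: 1.7
position: [337.8, 257.0, 249.9]
ee_rot: [[-0.126, 0.992, -0.0], [0.992, 0.126, 0.0], [0.0, -0.0, -1.0]]
wrist_force: [-0.0, 0.3, -0.4]
opening: 44.9
```

Request:
drive_tool([
  [0,0,-0.36,-0.0336,0.0201,0,0.045],
  [0,0,0,-0.0336,0.0201,0,0.045],
  [0,0,0,-0.0336,0.0201,0,0.045],
  [0,0,0,-0.0336,0.0201,0,0.045],
  [0,0,0,-0.0336,0.0201,0,0.045],
  [0,0,0,-0.0336,0.0201,0,0.045],
  [0,0,0,-0.0336,0.0201,0,0.045],
  [0,0,0,-0.0336,0.0201,0,0.045],
])

```text
time_s: 2.5
position: [532.4, 11.5, 249.6]
ee_rot: [[-0.131, 0.991, -0.001], [0.991, 0.131, 0.0], [0.0, -0.001, -1.0]]
wrist_force: [0.4, 0.4, 0.6]
opening: 45.2
```

```bash
python3 -c "
from h import *
rel((527.9,9.8,250),(527.9,9.8,100),(527.9,9.8,58))"
```

```text
t 2.5 p [532.378  11.481 249.622] F [0.353 0.354 0.587] open 45.23834468508945 j [-0.122  0.356  1.504  0.     1.282 -0.254]
yaw 0.13177619998106171 turn z deg 0.33095188053838226 tilt [-0.001  0.   ]
to [527.9   9.8 250. ] shift m [-0.001 -0.005 -0.   ]
to [527.9   9.8 100. ] shift m [-0.    0.    0.15]
to [527.9   9.8  58. ] shift m [-0.     0.     0.042]
```

Request:
drive_tool([
  [0,0,0.33,-0.0011,-0.0047,0.02,0.045],
  [0,0,0,0,0,0.04,0.045],
  [0,0,0,0,0,0.04,0.045],
  [0,0,0,0,0,0.035,0.045],
  [0,0,0,0,0,0.025,0.045],
  [0,0,0,0,0,0.018,0.045],
  [0,0,0,0,0,0.0135,0.045],
  [0,0,0,0,0,0,0.045],
])

```text
time_s: 3.3
position: [525.8, 11.4, 56.4]
ee_rot: [[-0.126, 0.992, -0.005], [0.992, 0.126, 0.001], [0.001, -0.005, -1.0]]
wrist_force: [-0.7, -0.2, 0.2]
opening: 44.9
```

Run:
```python
from h import *
rel((527.9,9.8,58))
t=robot.camera('top');s=robot.camera('scene')
a=cv2.resize(t[150:260,250:350],None,fx=4,fy=4);b=cv2.resize(s[150:250,260:360],None,fx=4,fy=4)
o=np.zeros((440,800,3),np.uint8);o[:,:400]=a;o[:400,400:]=b
cv2.imwrite('pics/g1.png',o[:,:,::-1])
```

```text
t 3.3 p [525.753  11.396  56.41 ] F [-0.658 -0.19   0.196] open 44.86967761920363 j [-0.124  0.581  1.747  0.     0.818 -0.25 ]
yaw 0.12619608064815685 turn z deg 0.011234593583577085 tilt [-0.005  0.001]
to [527.9   9.8  58. ] shift m [-0.002  0.002 -0.002]
```

View pics/g1.png

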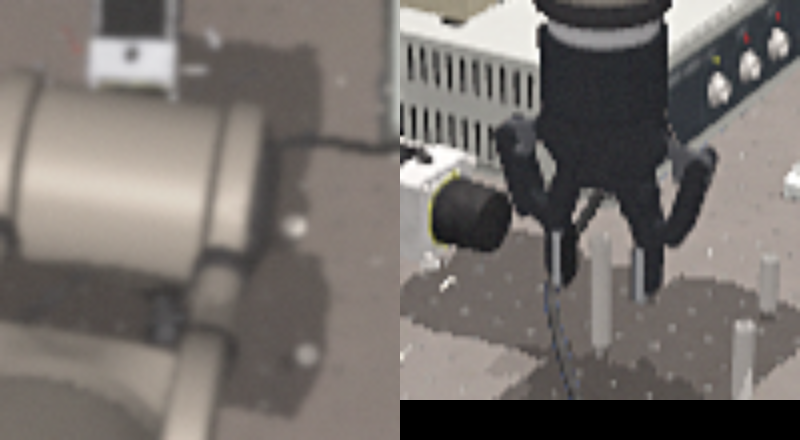

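The post stands between the fingers (scene crop at (600,290)). I'll correct by 2 mm, close and lift.

Request:
drive_tool([
  [0,0,0,-0.0016,0.001,-0.002,0.045],
  [0,0,0,0,0,0,0.03],
  [0,0,0,0,0,0,0.018],
  [0,0,0,0,0,0,0.008],
  [0,0,0,0,0,0,0.008],
  [0,0,0,0,0,0,0.008],
  [0,0,0,0,0,0,0.008],
  [0,0,0,0,0,0,0.008],
])

```text
time_s: 4.2
position: [528.7, 9.7, 61.2]
ee_rot: [[-0.126, 0.992, 0.001], [0.992, 0.126, -0.0], [-0.0, 0.001, -1.0]]
wrist_force: [-1.0, 0.4, 6.3]
opening: 11.1
```

Run:
```python
from h import *
b=car((-24,72,6));print(b)
rel((527.9,9.8,160),(b[0],b[1],160),(b[0],b[1],90))
```

```text
[ 444.942 -266.387   12.   ]
t 4.2 p [528.742   9.727  61.154] F [-1.013  0.41   6.342] open 11.065241157670062 j [-0.127  0.576  1.74   0.     0.825 -0.253]
yaw 0.12627578789373292 turn z deg 0.015801482351698794 tilt [ 0.001 -0.   ]
to [527.9   9.8 160. ] shift m [ 0.    -0.001 -0.099]
to [ 444.9 -266.4  160. ] shift m [-0.264 -0.117 -0.   ]
to [ 444.9 -266.4   90. ] shift m [ 0.   -0.    0.07]
```

Request:
drive_tool([
  [0,0,0,0,0,-0.01,0.008],
  [0,0,0,0,0,-0.025,0.008],
  [0,0,0,0,0,-0.035,0.008],
  [0,0,0,-0.01,-0.0045,-0.03,0.008],
  [0,0,0,-0.03,-0.0135,-0.005,0.008],
  [0,0,0,-0.04,-0.018,0,0.008],
  [0,0,0,-0.04,-0.018,0,0.008],
  [0,0,0,-0.04,-0.018,0,0.008],
])

```text
time_s: 5.0
position: [476.5, -159.2, 166.1]
ee_rot: [[-0.127, 0.992, 0.0], [0.992, 0.127, -0.0], [-0.0, 0.0, -1.0]]
wrist_force: [1.9, 0.2, 0.1]
opening: 10.8
```

Request:
drive_tool([
  [0,0,0,-0.04,-0.0177,0,0.008],
  [0,0,0,-0.034,-0.015,0,0.008],
  [0,0,0,-0.02,-0.0085,0,0.008],
  [0,0,0,-0.01,-0.0045,0,0.008],
  [0,0,0,0,0,0,0.008],
  [0,0,0,0,0,0,0.008],
])

```text
time_s: 5.6
position: [445.1, -266.0, 165.5]
ee_rot: [[-0.126, 0.992, -0.0], [0.992, 0.126, 0.001], [0.001, -0.0, -1.0]]
wrist_force: [-0.1, 0.4, -1.3]
opening: 11.2
```

Run:
```python
from h import *
b=car((-24,72,6))
rel((b[0],b[1],165))
t=robot.camera('top');s=robot.camera('scene')
cv2.imwrite('pics/t2.png',t[:,:,::-1]);cv2.imwrite('pics/s2.png',s[:,:,::-1])
print(proj('scene',[car((-24,72,40)),car((24,-72,40)),car((24,72,81)),car((-24,-72,81)),car((0,0,103))]))
a=cv2.resize(t[195:260,370:480],None,fx=3.6,fy=3.6);b=cv2.resize(s[130:230,360:460],None,fx=4,fy=4)
o=np.zeros((400,800,3),np.uint8);o[:a.shape[0],:a.shape[1]]=a;o[:,400:]=b
cv2.imwrite('pics/g2.png',o[:,:,::-1])
```

```text
t 5.6 p [ 445.069 -266.037  165.485] F [-0.129  0.388 -1.273] open 11.201993422686424 j [-0.687  0.415  1.665  0.001  1.062 -0.814]
yaw 0.1264701883067606 turn z deg 0.026939805553784817 tilt [-0.     0.001]
to [ 444.9 -266.4  165. ] shift m [-0. -0.  0.]
[[383.7   185.489]
 [380.369 165.249]
 [368.524 169.734]
 [396.33  155.49 ]
 [383.576 155.454]]
```

View pics/g2.png

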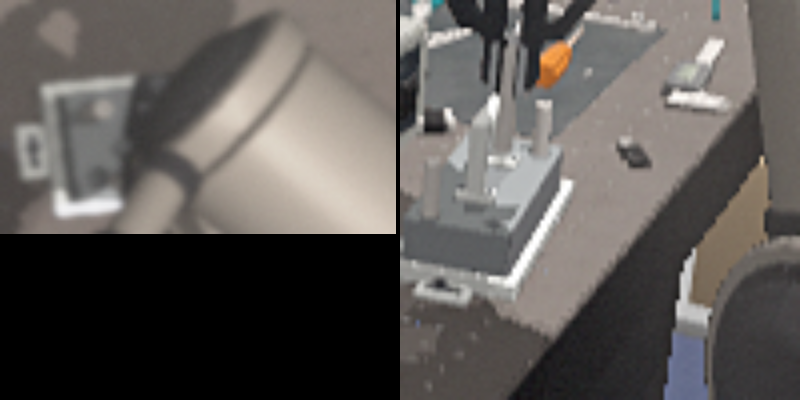

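The scene view shows the post held upright above the carrier. The predicted stored-post tops and handle fall within about 0.5 px of the image. I'll do one numeric refinement of the carrier fit using the scene view as well.

Run:
```python
from h import *
t0=cv2.imread('pics/top0.png',0);s=cv2.imread('pics/s2.png',0)
def corr(n,img,P,r=12,up=8):  # print patches' blobs
    q=proj(n,car(P))[0];return q
for P in((24,72,81),(-24,-72,81)):
    q=proj('scene',car(P))[0];u,v=np.round(q).astype(int)
    # post axis column from rows 4..10 px below top
    for dv in range(-4,10,1):
        row=s[v+dv,u-7:u+8];print(v+dv,u-7,row)
    print(P,q)
X=[445.07,-266.04,165.5-61];print('foot pred',proj('scene',[X]))
print(s[160:176,378:394])
print('img bore region');print(s[178:194,374:398])
```

```text
166 362 [145 146 143 152 146 143 145 143 157 159 145 141 167 189 195]
167 362 [145 147 145 142 145 144 144 143 148 150 139 158 189 192 193]
168 362 [144 146 144 142 141 140 140 142 140 142 148 185 191 190 194]
169 362 [145 145 146 145 148 157 152 161 143 141 188 194 190 190 197]
170 362 [145 144 144 141 134 167 164 157 139 134 159 197 194 195 153]
171 362 [146 143 147 147 124 150 150 136 128 125 118 157 200 202 107]
172 362 [146 144 148 149 126 134 135 129 124 123 123 118 162 162 116]
173 362 [144 147 143 144 128 135 137 129 122 126 127 126 121 122 124]
174 362 [137 144 145 137 129 136 136 130 123 126 127 124 124 126 128]
175 362 [143 148 150 136 131 138 134 131 121 126 126 125 128 126 132]
176 362 [148 149 149 139 130 137 137 130 122 127 127 125 107  84 123]
177 362 [152 150 151 139 132 135 135 128 125 127 126 124 169 139 157]
178 362 [119 154 152 129 134 136 134 128 125 127 125 126 183 177 172]
179 362 [ 86 119 128 122 139 138 136 127 126 126 127 102 146 151 153]
(24, 72, 81) [368.524 169.734]
151 389 [132 129  31  33  81 121 119 107 103 114 114 116 116 115 116]
152 389 [129 128  7
[... 2957 characters left out ...]
05 102 110 114 112 128 124 123  97 117 117 122 170 126 101 103 106
   97  89 255 255 254 152]
 [ 90  92  90  90  96  93 106 105 108  99 113 112 125 104 101 106 107 100
   91 212 255 255 183 156]
 [ 94  91  95  92  93  91  91  89  93  90  92  90 105  84 108 107 105  94
   96 255 255 244 156 140]
 [ 93  94  94  94  92  93  93  93  91  93  96  93  92  75 108 105 100  84
  223 255 255 173 149 136]
 [ 93  93  92  92  94  92  93  95  92  95  95  94  95  80 107 104  94 161
  255 255 233 164 138 144]
 [ 93  94  93  95  93  93  91  93  93  94  93  91  91 100 108  99  91 255
  255 255 162 149 141 146]
 [ 94  90  94  90  93  92  94  91  93  94  93  93  85 109 105  90 206 255
  255 203 145 119 138 140]]
```

```bash
cat > edge.py <<'E'
from h import *
def edges(n,img,L,p0,half=3.0,N=25,sign=None):
    """L: list of (P,Q) segments in carrier coords; returns fit offsets (px along normal) median per edge"""
    out=[]
    for P,Q in L:
        P,Q=np.array(P,float),np.array(Q,float);a,b=proj(n,[car(P,p0),car(Q,p0)]);d=(b-a)/np.linalg.norm(b-a);nn=np.array([-d[1],d[0]])
        k=np.arange(-half,half+.01,.1);acc=[]
        prof=np.mean([cv2.remap(img,*(np.float32((a+(b-a)*f)[i]+nn[i]*k)[None] for i in(0,1)),cv2.INTER_CUBIC)[0].astype(float) for f in np.linspace(.08,.92,N)],0)
        g=np.gradient(cv2.GaussianBlur(prof[None],(0,0),4)[0]);j=np.argmax(abs(g));out.append((k[j],g[j]*10,nn))
    return out
E
python3 - <<'E'
from edge import *
t0=cv2.imread('pics/top0.png',0);s=cv2.imread('pics/s2.png',0)
R=lambda x,y,z:[((x,-y,z),(x,y,z)),((-x,-y,z),(-x,y,z)),((-x,y,z),(x,y,z)),((-x,-y,z),(x,-y,z))]
for nm,L in(('rim outer z14',R(49,99,8)),('block z46',R(39,89,40)),('bar',[((7,-25,103),(7,25,103)),((-7,-25,103),(-7,25,103))])):
    for o,l in zip(edges('top',t0,L,CAR),L):print('top',nm,l,'off px %.2f grad %.1f'%o[:2],o[2])
L=[((-39,-85,40),(-39,50,40)),((-49,-90,8),(-49,90,8)),((-39,89,40),(39,89,40)),((-39,89,2),(39,89,2)),((-49,99,8),(49,99,8))]
for o,l in zip(edges('scene',s,L,CAR),L):print('scene',l,'off %.2f grad %.1f'%o[:2],o[2])
E
```

```text
top rim outer z14 ((49, -99, 8), (49, 99, 8)) off px 0.30 grad -27.7 [-0.101 -0.995]
top rim outer z14 ((-49, -99, 8), (-49, 99, 8)) off px 0.00 grad 51.4 [-0.101 -0.995]
top rim outer z14 ((-49, 99, 8), (49, 99, 8)) off px 2.40 grad -28.9 [ 0.993 -0.122]
top rim outer z14 ((-49, -99, 8), (49, -99, 8)) off px -2.20 grad 12.1 [ 0.99  -0.144]
top block z46 ((39, -89, 40), (39, 89, 40)) off px 1.00 grad 8.3 [-0.101 -0.995]
top block z46 ((-39, -89, 40), (-39, 89, 40)) off px 0.20 grad -30.0 [-0.101 -0.995]
top block z46 ((-39, 89, 40), (39, 89, 40)) off px -2.40 grad -39.2 [ 0.992 -0.123]
top block z46 ((-39, -89, 40), (39, -89, 40)) off px 1.10 grad -12.0 [ 0.99  -0.144]
top bar ((7, -25, 103), (7, 25, 103)) off px 0.30 grad -47.0 [-0.101 -0.995]
top bar ((-7, -25, 103), (-7, 25, 103)) off px 0.50 grad 28.8 [-0.101 -0.995]
scene ((-39, -85, 40), (-39, 50, 40)) off 0.50 grad 69.5 [-0.853 -0.522]
scene ((-49, -90, 8), (-49, 90, 8)) off 0.40 grad 75.2 [-0.869 -0.495]
scene ((-39, 89, 40), (39, 89, 40)) off 0.00 grad 17.0 [ 0.175 -0.985]
scene ((-39, 89, 2), (39, 89, 2)) off 1.60 grad -63.2 [ 0.184 -0.983]
scene ((-49, 99, 8), (49, 99, 8)) off 1.30 grad -60.9 [ 0.184 -0.983]
```

Run:
```python
from edge import *
t0=cv2.imread('pics/top0.png',0);s=cv2.imread('pics/s2.png',0)
p=CAR+[.8,0,0]
def prof(n,img,P,Q,half=4):
    a,b=proj(n,[car(P,p),car(Q,p)]);d=(b-a)/np.linalg.norm(b-a);nn=np.array([-d[1],d[0]]);k=np.arange(-half,half+.01,.5)
    print(n,P,Q,nn.round(2),np.mean([cv2.remap(img,*(np.float32((a+(b-a)*f)[i]+nn[i]*k)[None] for i in(0,1)),cv2.INTER_LINEAR)[0].astype(float) for f in np.linspace(.1,.9,25)],0).round().astype(int))
prof('top',t0,(20,99,8),(45,99,8));prof('top',t0,(-45,99,8),(-20,99,8));prof('top',t0,(20,-99,8),(45,-99,8));
prof('top',t0,(-35,89,40),(35,89,40));prof('top',t0,(-35,-89,40),(35,-89,40))
prof('scene',s,(-45,99,8),(-20,99,8));prof('scene',s,(-35,89,40),(35,89,40))
# bar yaw: halves
for a,b in((-25,0),(0,25)):
    print(edges('top',t0,[((7,a,103),(7,b,103)),((-7,a,103),(-7,b,103))],p,1.5))
for a,b in((-95,-30),(30,95)):
    print([round(float(e[0]),2) for e in edges('top',t0,[((49,a,8),(49,b,8)),((-49,a,8),(-49,b,8)),((-39,a*.9,40),(-39,b*.9,40))],p,1.5)],[round(float(e[0]),2) for e in edges('scene',s,[((-49,a,8),(-49,b,8)),((-39,a*.9,40),(-39,b*.9,40))],p,1.5)])
```

```text
top (20, 99, 8) (45, 99, 8) [ 0.99 -0.12] [130 127 125 125 129 140 158 181 203 218 226 226 220 206 185 161 141]
top (-45, 99, 8) (-20, 99, 8) [ 0.99 -0.12] [126 125 123 123 128 139 158 181 202 216 224 223 218 202 181 159 140]
top (20, -99, 8) (45, -99, 8) [ 0.99 -0.14] [144 153 161 170 176 179 177 173 165 156 147 138 133 129 128 128 128]
top (-35, 89, 40) (35, 89, 40) [ 0.99 -0.12] [212 194 168 142 122 113 117 128 142 155 164 168 169 168 165 161 157]
top (-35, -89, 40) (35, -89, 40) [ 0.99 -0.14] [150 158 165 173 179 184 188 191 190 187 182 175 172 174 178 185 190]
scene (-45, 99, 8) (-20, 99, 8) [ 0.18 -0.98] [134 145 151 152 151 153 167 189 206 212 189 140 100  90  92  93  95]
scene (-35, 89, 40) (35, 89, 40) [ 0.17 -0.98] [ 93  93  93  93  92  92  94 100 107 116 121 121 122 123 124 125 125]
[(np.float64(1.3322676295501878e-15), np.float64(-42.38825691197761), array([-0.101, -0.995])), (np.float64(0.3000000000000016), np.float64(17.0993737756163), array([-0.101, -0.995]))]
[(np.float64(0.10000000000000142), np.float64(-50.54050749911141), array([-0.101, -0.995])), (np.float64(0.10000000000000142), np.float64(38.238337393413104), array([-0.101, -0.995]))]
[0.0, -0.3, -0.1] [0.1, 0.3]
[0.0, -0.3, -0.2] [0.1, 0.3]
```

Edges give the carrier at about (478.5, -334.9) with yaw 0.126 confirmed. I'll lower the post to about 8 mm over the bore mouth and check it in the scene view.

Request:
drive_tool([
  [0,0,0,-0.0004,0.0005,0.02,0.008],
  [0,0,0,0,0,0.02,0.008],
  [0,0,0,0,0,0.01,0.008],
  [0,0,0,0,0,0,0.008],
  [0,0,0,0,0,0,0.008],
])

```text
time_s: 6.2
position: [445.9, -267.0, 115.9]
ee_rot: [[-0.127, 0.992, 0.0], [0.992, 0.127, -0.0], [-0.0, 0.0, -1.0]]
wrist_force: [0.1, -0.6, -0.3]
opening: 11.4
```

```bash
sed -i 's/^CAR=.*/CAR=np.array([478.5,-334.9,0.126])/' h.py
python3 - <<'E'
from h import *
b=car((-24,72,6))
rel((b[0],b[1],115))
s=robot.camera('scene');cv2.imwrite('pics/s3.png',s[:,:,::-1])
p=robot.sense()['position'];print('foot pred',proj('scene',[p-[0,0,61]]),'mouth',proj('scene',[car((-24,72,40))]))
cv2.imwrite('pics/g3.png',cv2.resize(s[140:205,350:420],None,fx=9,fy=9,interpolation=cv2.INTER_CUBIC)[:,:,::-1])
E
```

```text
t 6.2 p [ 445.931 -267.04   115.923] F [ 0.124 -0.597 -0.257] open 11.361648522753788 j [-0.687  0.481  1.718  0.     0.942 -0.814]
yaw 0.12697947567818105 turn z deg 0.05611982249548802 tilt [ 0. -0.]
to [ 445.6 -266.5  115. ] shift m [ 0.001 -0.     0.001]
foot pred [[383.701 182.364]] mouth [[383.485 185.423]]
```

View pics/g3.png

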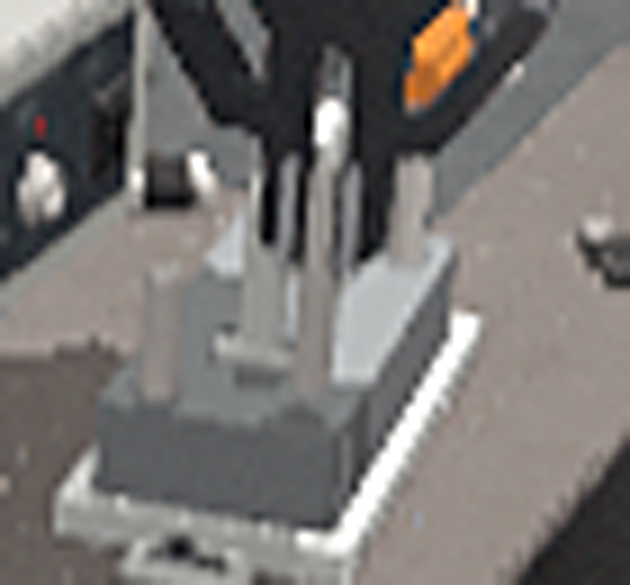

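The held post is upright and parallel to the stored posts, with its foot at about (384.3,183.2) right over the bore mouth (predicted at (383.5,185.4)). I'll print numbers around the mouth to judge the sideways offset.

Run:
```python
from h import *
s=cv2.imread('pics/s3.png',0);print(np.arange(376,396));
for v in range(176,194):print(v,s[v,376:396])
for n in(9.5,7.5):
  q=np.array([proj('scene',car((-24+n*np.cos(a),72+n*np.sin(a),40)))[0] for a in np.linspace(0,6.28,60)]);print(n,q.min(0),q.max(0))
```

```text
[376 377 378 379 380 381 382 383 384 385 386 387 388 389 390 391 392 393
 394 395]
176 [124 151 146 149 143 149 165 127 136 135 124 176 191 188 187 188 188 193
 187  94]
177 [159 144 145 150 140 135 144 133 138 135 123 173 192 188 188 187 190 197
 151 100]
178 [172 158 158 152 144 124 111 134 137 132 121 190 190 186 188 189 194 175
 106 104]
179 [153 155 155 154 164 156 139 134 137 134 118 199 191 188 189 191 186 120
 101 104]
180 [116 123 125 134 147 151 138 133 136 130 120 199 191 189 189 196 147  96
 103 105]
181 [ 94  97  98 103 105 109 123 137 135 133 136 202 194 195 198 191 106 104
 103 102]
182 [ 95  98  96  98  96 118 125 138 136 132 129 161 159 157 163 140  99 105
 106  97]
183 [120 117 120 119 117 130 126 135 135 129 122 118 123 123 109 100 105 104
 103  89]
184 [126 130 130 130 126 127 122 116 127 124 126 127 129 122  87 107 107 104
  95  98]
185 [126 128 129 130 126 109 100  95 107 119 124 129 133 102  75 107 106 101
  87 255]
186 [123 132 131 109 111  98  91  89  91  95 124 134 120  84  79 109 106  92
 144 255]
187 [101 107 110  96 103  99 101  97  99  95 112 116  89  79  79 108  98  92
 255 255]
188 [ 91  92  91  92  92  97  96  99  98 100 100  92 101  81  80 105  90 211
 255 255]
189 [ 94  91  91  95  94  93  96  98  96  96  94  82 114  80  79  99  95 255
 255 244]
190 [ 93  93  94  93  94  93  95  94  93  93  93  82 110  79  73  91 225 255
 255 172]
191 [ 97  90  94  91  94  93  95  93  91  94  94  80 112  76  64 165 255 255
 232 165]
192 [ 92  95  94  92  91  94  94  93  96  92  91  80 112  70  84 255 255 255
 164 148]
193 [ 88  95  91  94  93  93  93  94  92  94  90  80 108  59 211 255 255 202
 146 121]
9.5 [380.168 184.02 ] [386.811 186.845]
7.5 [380.866 184.314] [386.11  186.544]
```

Run:
```python
from h import *
s=cv2.imread('pics/s3.png').astype(np.float32).mean(2)
p=robot.sense()['position'];e=np.array([-.873,-.487,0])
def cen(nm,base,z0,z1):
    ks=np.arange(-6,6.01,.1);P=[]
    for z in np.linspace(z0,z1,20):
        q=proj('scene',[[base[0],base[1],z]])[0];P.append(cv2.remap(s,np.float32(q[0]+ks)[None],np.float32(q[1]+0*ks)[None],cv2.INTER_LINEAR)[0])
    print(nm,[f'{k:.1f}:{v:.0f}' for k,v in zip(ks[::5],np.mean(P,0)[::5])])
print('px/mm',proj('scene',[car((-24,72,60))+e])-proj('scene',[car((-24,72,60))]))
cen('held',p,60,85);cen('st1',car((24,72,0)),55,78);cen('st2',car((-24,-72,0)),60,82)
```

```text
px/mm [[0.349 0.004]]
held ['-6.0:143', '-5.5:144', '-5.0:143', '-4.5:143', '-4.0:142', '-3.5:140', '-3.0:145', '-2.5:151', '-2.0:143', '-1.5:132', '-1.0:132', '-0.5:135', '-0.0:136', '0.5:135', '1.0:132', '1.5:127', '2.0:131', '2.5:157', '3.0:183', '3.5:192', '4.0:192', '4.5:190', '5.0:189', '5.5:189', '6.0:189']
st1 ['-6.0:130', '-5.5:132', '-5.0:137', '-4.5:140', '-4.0:142', '-3.5:140', '-3.0:136', '-2.5:133', '-2.0:131', '-1.5:134', '-1.0:136', '-0.5:136', '-0.0:136', '0.5:133', '1.0:129', '1.5:127', '2.0:125', '2.5:126', '3.0:127', '3.5:127', '4.0:126', '4.5:125', '5.0:123', '5.5:126', '6.0:135']
st2 ['-6.0:70', '-5.5:41', '-5.0:38', '-4.5:39', '-4.0:38', '-3.5:38', '-3.0:46', '-2.5:71', '-2.0:111', '-1.5:136', '-1.0:143', '-0.5:151', '-0.0:158', '0.5:159', '1.0:154', '1.5:144', '2.0:125', '2.5:115', '3.0:119', '3.5:120', '4.0:122', '4.5:124', '5.0:126', '5.5:129', '6.0:132']
```

Held post and stored posts agree to about 1.3 mm, within the 3 mm chamfer capture. I'll apply a small correction and start inserting gently.

Request:
drive_tool([
  [0,0,0,0.0008,0.0007,0,0.008],
  [0,0,0,0,0,0.004,0.008],
  [0,0,0,0,0,0.004,0.008],
  [0,0,0,0,0,0.003,0.008],
  [0,0,0,0,0,0.003,0.008],
  [0,0,0,0,0,0.003,0.008],
  [0,0,0,0,0,0,0.008],
  [0,0,0,0,0,0,0.008],
])

```text
time_s: 7.05
position: [446.0, -266.4, 98.3]
ee_rot: [[-0.126, 0.992, -0.0], [0.992, 0.126, 0.0], [0.0, -0.0, -1.0]]
wrist_force: [1.6, 0.4, -1.6]
opening: 10.9
```

Request:
drive_tool([
  [0,0,0,0,0,0.004,0.008],
  [0,0,0,0,0,0.004,0.008],
  [0,0,0,0,0,0.004,0.008],
  [0,0,0,0,0,0.004,0.008],
  [0,0,0,0,0,0.003,0.008],
  [0,0,0,0,0,0.003,0.008],
  [0,0,0,0,0,0,0.008],
  [0,0,0,0,0,0,0.008],
])

```text
time_s: 7.85
position: [446.0, -266.3, 76.3]
ee_rot: [[-0.126, 0.992, -0.0], [0.992, 0.126, 0.0], [0.0, -0.0, -1.0]]
wrist_force: [1.1, 0.6, -0.4]
opening: 11.0
```

Request:
drive_tool([
  [0,0,0,0,0,0.0015,0.008],
  [0,0,0,0,0,0.0015,0.008],
  [0,0,0,0,0,0,0.008],
  [0,0,0,0,0,0,0.015],
  [0,0,0,0,0,0,0.022],
  [0,0,0,0,0,0,0.026],
  [0,0,0,0,0,0,0.026],
  [0,0,0,0,0,0,0.026],
])

```text
time_s: 8.65
position: [446.1, -266.4, 73.5]
ee_rot: [[-0.126, 0.992, 0.0], [0.992, 0.126, 0.0], [0.0, 0.0, -1.0]]
wrist_force: [-0.2, -1.0, 0.1]
opening: 25.9
```

Run:
```python
from h import *
p=robot.sense()['position']
rel((p[0],p[1],165),(537.3,-71.0,165),(537.3,-71.0,60))
```

```text
t 8.65 p [ 446.07  -266.42    73.496] F [-0.216 -0.984  0.06 ] open 25.86791397354638 j [-0.686  0.544  1.757  0.     0.841 -0.812]
yaw 0.12624216818483913 turn z deg 0.013875214923626217 tilt [0. 0.]
to [ 446.1 -266.4  165. ] shift m [ 0.     0.    -0.092]
to [537.3 -71.  165. ] shift m [0.182 0.115 0.   ]
to [537.3 -71.   60. ] shift m [-0.    -0.     0.105]
```

Request:
drive_tool([
  [0,0,0,0,0,-0.01,0.026],
  [0,0,0,0,0,-0.025,0.026],
  [0,0,0,0,0,-0.03,0.026],
  [0,0,0,0,0,-0.025,0.026],
  [0,0,0,0.015,0.009,0,0.04],
  [0,0,0,0.03,0.019,0,0.045],
  [0,0,0,0.04,0.0255,0,0.045],
  [0,0,0,0.04,0.0255,0,0.045],
])

```text
time_s: 9.45
position: [509.2, -131.5, 164.5]
ee_rot: [[-0.124, 0.992, 0.001], [0.992, 0.124, -0.0], [-0.001, 0.001, -1.0]]
wrist_force: [0.8, -0.6, 0.2]
opening: 45.0
```

Request:
drive_tool([
  [0,0,0,0.035,0.022,0,0.045],
  [0,0,0,0.016,0.01,0,0.045],
  [0,0,0,0.006,0.004,0,0.045],
  [0,0,0,0,0,0.01,0.045],
  [0,0,0,0,0,0.015,0.045],
  [0,0,0,0,0,0.01,0.045],
  [0,0,0,0,0,0,0.045],
])

```text
time_s: 10.15
position: [535.8, -72.2, 126.7]
ee_rot: [[-0.124, 0.992, -0.004], [0.992, 0.124, 0.001], [0.001, -0.003, -1.0]]
wrist_force: [0.3, 0.1, -0.9]
opening: 44.7
```

Run:
```python
from h import *
rel((537.3,-71,61))
s=robot.camera('scene');cv2.imwrite('pics/s4.png',s[:,:,::-1])
a=cv2.resize(s[140:205,345:420],None,fx=5,fy=5,interpolation=cv2.INTER_CUBIC);b=cv2.resize(s[130:250,280:360],None,fx=5,fy=5)
o=np.zeros((600,800,3),np.uint8);o[:a.shape[0],:a.shape[1]]=a;o[:,400:]=b
cv2.imwrite('pics/g4.png',o[:,:,::-1])
```

```text
t 10.15 p [535.849 -72.226 126.73 ] F [ 0.291  0.116 -0.912] open 44.66860010466293 j [-0.276  0.501  1.645 -0.     1.    -0.4  ]
yaw 0.12465762772409994 turn z deg -0.07691226594444442 tilt [-0.004  0.001]
to [537.3 -71.   61. ] shift m [0.001 0.002 0.066]
```

View pics/g4.png

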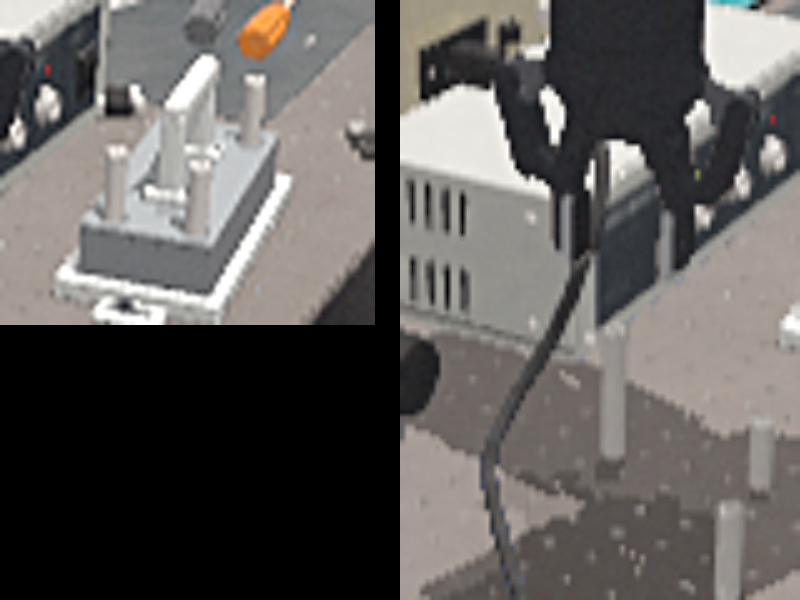

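Post 1 is seated: the left crop shows its top level with the stored post's, standing upright. The fingers are centred above post 2. I'll descend and grip.

Request:
drive_tool([
  [0,0,0,0.0008,0.001,0.01,0.045],
  [0,0,0,0,0,0.02,0.045],
  [0,0,0,0,0,0.02,0.045],
  [0,0,0,0,0,0.012,0.045],
  [0,0,0,0,0,0.003,0.045],
  [0,0,0,0,0,0,0.045],
  [0,0,0,0,0,0,0.045],
])

```text
time_s: 10.9
position: [538.8, -70.6, 64.2]
ee_rot: [[-0.126, 0.992, 0.002], [0.992, 0.126, -0.0], [-0.001, 0.001, -1.0]]
wrist_force: [0.2, -0.1, 0.5]
opening: 44.8
```

Request:
drive_tool([
  [0,0,0,0,0,0,0.03],
  [0,0,0,0,0,0,0.018],
  [0,0,0,0,0,0,0.008],
  [0,0,0,0,0,0,0.008],
  [0,0,0,0,0,0,0.008],
  [0,0,0,0,0,0,0.008],
  [0,0,0,0,0,0,0.008],
])

```text
time_s: 11.6
position: [538.5, -70.5, 64.1]
ee_rot: [[-0.126, 0.992, 0.001], [0.992, 0.126, -0.0], [-0.0, 0.001, -1.0]]
wrist_force: [-0.9, 0.2, 5.4]
opening: 10.9
```

Run:
```python
from h import *
b=car((24,-72,6))
rel((537.3,-71,190),(b[0],b[1],190),(b[0],b[1],115))
```

```text
t 11.6 p [538.497 -70.548  64.123] F [-0.852  0.151  5.408] open 10.884555586497125 j [-0.271  0.59   1.697  0.     0.853 -0.398]
yaw 0.1263588658187099 turn z deg 0.020561496823583714 tilt [ 0.001 -0.   ]
to [537.3 -71.  190. ] shift m [-0.    -0.001 -0.126]
to [ 511.4 -403.3  190. ] shift m [-0.326 -0.068  0.   ]
to [ 511.4 -403.3  115. ] shift m [ 0.    -0.     0.075]
```

Request:
drive_tool([
  [0,0,0,0,0,-0.01,0.008],
  [0,0,0,0,0,-0.03,0.008],
  [0,0,0,0,0,-0.04,0.008],
  [0,0,0,-0.01,-0.002,-0.036,0.008],
  [0,0,0,-0.03,-0.006,-0.01,0.008],
  [0,0,0,-0.042,-0.0088,0,0.008],
  [0,0,0,-0.042,-0.0088,0,0.008],
  [0,0,0,-0.042,-0.0088,0,0.008],
])

```text
time_s: 12.4
position: [524.5, -240.8, 190.1]
ee_rot: [[-0.126, 0.992, 0.0], [0.992, 0.126, -0.0], [-0.0, 0.0, -1.0]]
wrist_force: [0.4, 0.1, 0.4]
opening: 10.8
```

Request:
drive_tool([
  [0,0,0,-0.042,-0.0088,0,0.008],
  [0,0,0,-0.042,-0.0088,0,0.008],
  [0,0,0,-0.042,-0.0088,0,0.008],
  [0,0,0,-0.024,-0.005,0,0.008],
  [0,0,0,-0.009,-0.002,0,0.008],
  [0,0,0,0,0,0,0.008],
  [0,0,0,0,0,0,0.008],
])

```text
time_s: 13.1
position: [512.0, -400.0, 189.4]
ee_rot: [[-0.127, 0.992, -0.0], [0.992, 0.127, 0.001], [0.001, -0.0, -1.0]]
wrist_force: [-0.7, 0.4, -1.4]
opening: 11.0
```

Run:
```python
from h import *
b=car((24,-72,6))
rel((b[0]+.3,b[1]+.3,190),(b[0]+.3,b[1]+.3,118))
```

```text
t 13.1 p [ 512.019 -399.982  189.433] F [-0.738  0.393 -1.377] open 10.951681307324737 j [-0.781  0.62   1.234  0.001  1.289 -0.909]
yaw 0.1270597334943721 turn z deg 0.060718256636172446 tilt [-0.     0.001]
to [ 511.7 -403.   190. ] shift m [-0.003 -0.001 -0.001]
to [ 511.7 -403.   118. ] shift m [-0.     0.     0.072]
```

Request:
drive_tool([
  [0,0,0,-0.003,-0.0007,0.01,0.008],
  [0,0,0,0,0,0.02,0.008],
  [0,0,0,0,0,0.02,0.008],
  [0,0,0,0,0,0.015,0.008],
  [0,0,0,0,0,0.006,0.008],
  [0,0,0,0,0,0,0.008],
  [0,0,0,0,0,0,0.008],
])

```text
time_s: 13.8
position: [512.0, -404.3, 119.1]
ee_rot: [[-0.127, 0.992, 0.001], [0.992, 0.127, -0.001], [-0.001, 0.001, -1.0]]
wrist_force: [0.6, -0.7, 0.4]
opening: 10.9
```

Run:
```python
from h import *
b=car((24,-72,6));rel((b[0]+.3,b[1]+.3,118))
p=robot.sense()['position']
im=robot.camera('scene');cv2.imwrite('pics/s5.png',im[:,:,::-1]);s=im.astype(np.float32).mean(2)
def cen(nm,base,z0,z1):
    ks=np.arange(-6,6.01,.1);P=[]
    for z in np.linspace(z0,z1,20):
        q=proj('scene',[[base[0],base[1],z]])[0];P.append(cv2.remap(s,np.float32(q[0]+ks)[None],np.float32(q[1]+0*ks)[None],cv2.INTER_LINEAR)[0])
    print(nm,[f'{k:.1f}:{v:.0f}' for k,v in zip(ks[::5],np.mean(P,0)[::5])])
cen('held',p,60,85);cen('st1',car((24,72,0)),55,78);cen('st2',car((-24,-72,0)),60,82);cen('lp1',car((-24,72,0)),55,78)
print('foot',proj('scene',[p-[0,0,64]]),'mouth',proj('scene',[car((24,-72,40))]))
cv2.imwrite('pics/g5.png',cv2.resize(im[125:205,345:425],None,fx=7,fy=7,interpolation=cv2.INTER_CUBIC)[:,:,::-1])
```

```text
t 13.8 p [ 511.977 -404.279  119.108] F [ 0.618 -0.71   0.358] open 10.901938466991444 j [-0.786  0.688  1.311  0.     1.142 -0.913]
yaw 0.12691784674838236 turn z deg 0.05258874492211502 tilt [ 0.001 -0.001]
to [ 511.7 -403.   118. ] shift m [ 0.001 -0.     0.001]
held ['-6.0:117', '-5.5:116', '-5.0:117', '-4.5:116', '-4.0:115', '-3.5:113', '-3.0:118', '-2.5:124', '-2.0:128', '-1.5:137', '-1.0:146', '-0.5:151', '-0.0:153', '0.5:154', '1.0:154', '1.5:154', '2.0:152', '2.5:150', '3.0:148', '3.5:145', '4.0:144', '4.5:143', '5.0:142', '5.5:142', '6.0:140']
st1 ['-6.0:99', '-5.5:97', '-5.0:94', '-4.5:93', '-4.0:92', '-3.5:92', '-3.0:93', '-2.5:110', '-2.0:131', '-1.5:137', '-1.0:137', '-0.5:137', '-0.0:137', '0.5:135', '1.0:133', '1.5:122', '2.0:106', '2.5:100', '3.0:100', '3.5:101', '4.0:101', '4.5:101', '5.0:101', '5.5:105', '6.0:114']
st2 ['-6.0:117', '-5.5:113', '-5.0:112', '-4.5:113', '-4.0:114', '-3.5:114', '-3.0:115', '-2.5:120', '-2.0:127', '-1.5:135', '-1.0:146', '-0.5:157', '-0.0:163', '0.5:166', '1.0:161', '1.5:146', '2.0:124', '2.5:114', '3.0:117', '3.5:119', '4.0:121', '4.5:123', '5.0:126', '5.5:128', '6.0:131']
lp1 ['-6.0:132', '-5.5:133', '-5.0:133', '-4.5:134', '-4.0:133', '-3.5:130', '-3.0:126', '-2.5:119', '-2.0:120', '-1.5:131', '-1.0:136', '-0.5:137', '-0.0:137', '0.5:135', '1.0:132', '1.5:124', '2.0:122', '2.5:137', '3.0:147', '3.5:146', '4.0:145', '4.5:145', '5.0:145', '5.5:144', '6.0:144']
foot [[380.324 162.42 ]] mouth [[380.177 165.195]]
```

View pics/g5.png

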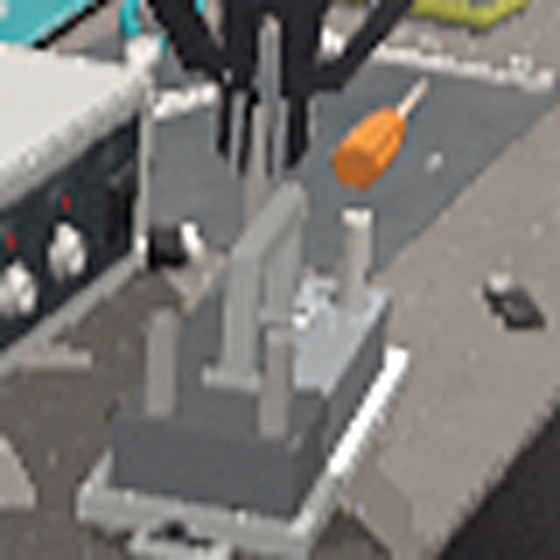

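The scene shows post 1 seated beside the stored posts, and post 2 held upright behind the handle over bore 2. I'll correct 1.5 mm in y and insert gently, watching the force.

Request:
drive_tool([
  [0,0,0,0.0015,-0.0001,0,0.008],
  [0,0,0,0,0,0.004,0.008],
  [0,0,0,0,0,0.004,0.008],
  [0,0,0,0,0,0.003,0.008],
  [0,0,0,0,0,0.003,0.008],
  [0,0,0,0,0,0.003,0.008],
  [0,0,0,0,0,0,0.008],
  [0,0,0,0,0,0,0.008],
])

```text
time_s: 14.65
position: [510.9, -402.9, 100.8]
ee_rot: [[-0.126, 0.992, -0.001], [0.992, 0.126, 0.001], [0.001, -0.001, -1.0]]
wrist_force: [1.5, 0.8, -1.5]
opening: 10.6
```

Request:
drive_tool([
  [0,0,0,0,0,0.004,0.008],
  [0,0,0,0,0,0.004,0.008],
  [0,0,0,0,0,0.004,0.008],
  [0,0,0,0,0,0.004,0.008],
  [0,0,0,0,0,0.003,0.008],
  [0,0,0,0,0,0.003,0.008],
  [0,0,0,0,0,0,0.008],
  [0,0,0,0,0,0,0.008],
])

```text
time_s: 15.45
position: [511.1, -403.0, 79.3]
ee_rot: [[-0.126, 0.992, -0.0], [0.992, 0.126, 0.0], [0.0, -0.0, -1.0]]
wrist_force: [0.7, 0.4, -1.0]
opening: 10.6
```

Request:
drive_tool([
  [0,0,0,0,0,0.0015,0.008],
  [0,0,0,0,0,0.0015,0.008],
  [0,0,0,0,0,0,0.008],
  [0,0,0,0,0,0,0.015],
  [0,0,0,0,0,0,0.022],
  [0,0,0,0,0,0,0.026],
  [0,0,0,0,0,0,0.026],
  [0,0,0,0,0,0,0.026],
])

```text
time_s: 16.25
position: [511.2, -403.0, 76.5]
ee_rot: [[-0.126, 0.992, 0.0], [0.992, 0.126, 0.0], [-0.0, 0.0, -1.0]]
wrist_force: [-0.5, -0.6, 0.5]
opening: 25.8
```

Run:
```python
from h import *
p=robot.sense()['position'];h=car((0,0,95))
rel((p[0],p[1],170),(h[0],h[1],170),(h[0],h[1],h[2]))
```

```text
t 16.25 p [ 511.211 -403.002   76.54 ] F [-0.539 -0.646  0.547] open 25.83420278384978 j [-0.785  0.734  1.352  0.     1.056 -0.912]
yaw 0.1262731253074373 turn z deg 0.015648927394370984 tilt [0. 0.]
to [ 511.2 -403.   170. ] shift m [-0.     0.    -0.093]
to [ 478.5 -334.9  170. ] shift m [ 0.072 -0.024 -0.   ]
to [ 478.5 -334.9  101. ] shift m [ 0.    -0.     0.069]
```

Request:
drive_tool([
  [0,0,0,0,0,-0.01,0.026],
  [0,0,0,0,0,-0.025,0.026],
  [0,0,0,0,0,-0.03,0.026],
  [0,0,0,0,0,-0.028,0.026],
  [0,0,0,0.02,-0.006,0,0.045],
  [0,0,0,0.03,-0.011,0,0.045],
  [0,0,0,0.022,-0.007,0,0.045],
  [0,0,0,0,0,0,0.045],
])

```text
time_s: 17.05
position: [477.5, -332.3, 170.6]
ee_rot: [[-0.127, 0.992, -0.0], [0.992, 0.127, 0.001], [0.001, -0.0, -1.0]]
wrist_force: [-0.5, 0.0, 0.2]
opening: 44.6
```

Run:
```python
from h import *
h=car((0,0,95));rel((h[0],h[1],h[2]))
im=robot.camera('scene')
cv2.imwrite('pics/g6.png',cv2.resize(im[125:205,345:425],None,fx=7,fy=7,interpolation=cv2.INTER_CUBIC)[:,:,::-1])
print(proj('scene',[car((24,-72,81)),car((-24,-72,81))])-[345,125])
```

```text
t 17.05 p [ 477.511 -332.258  170.588] F [-0.52   0.042  0.179] open 44.620389218550166 j [-0.74   0.516  1.477  0.     1.15  -0.868]
yaw 0.12762739240936954 turn z deg 0.09324271666850117 tilt [-0.     0.001]
to [ 478.5 -334.9  101. ] shift m [-0.003  0.001  0.07 ]
[[36.151 28.188]
 [51.128 30.437]]
```

View pics/g6.png

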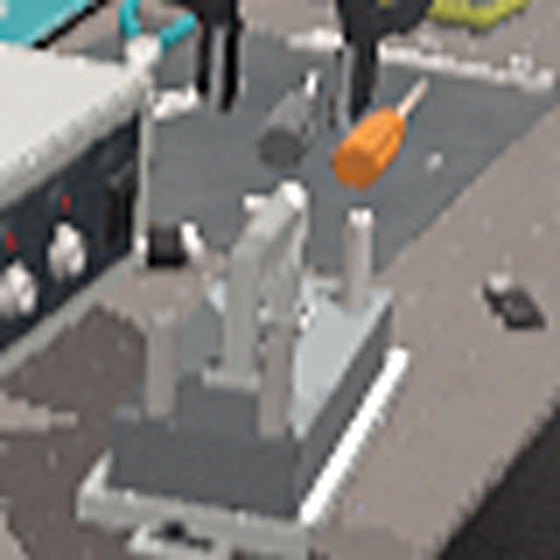

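Post 2's top shows at about (257,200) of the crop against (253,197) predicted for a seated post, so all four posts are in. The open fingers straddle the handle line. Next I'll descend onto the handle.

Request:
drive_tool([
  [0,0,0,-0.0025,0.0007,0.01,0.045],
  [0,0,0,0,0,0.02,0.045],
  [0,0,0,0,0,0.02,0.045],
  [0,0,0,0,0,0.013,0.045],
  [0,0,0,0,0,0.006,0.045],
  [0,0,0,0,0,0,0.045],
  [0,0,0,0,0,0,0.045],
])

```text
time_s: 17.8
position: [479.7, -337.5, 100.9]
ee_rot: [[-0.126, 0.992, 0.001], [0.992, 0.126, -0.001], [-0.001, 0.001, -1.0]]
wrist_force: [-1.3, -0.4, -0.3]
opening: 44.9
```

```bash
python3 -c "
from h import *
rel(car((0,0,95)))"
```

```text
t 17.8 p [ 479.742 -337.488  100.937] F [-1.274 -0.4   -0.346] open 44.89612556021691 j [-0.744  0.603  1.539  0.     0.999 -0.87 ]
yaw 0.1261346852372288 turn z deg 0.007716895655927805 tilt [ 0.001 -0.001]
to [ 478.5 -334.9  101. ] shift m [ 0.003 -0.001 -0.   ]
```

Request:
drive_tool([
  [0,0,0,0.0024,-0.0008,0,0.035],
  [0,0,0,0,0,0,0.025],
  [0,0,0,0,0,0,0.018],
  [0,0,0,0,0,0,0.014],
  [0,0,0,0,0,0,0.006],
  [0,0,0,0,0,0,0.006],
  [0,0,0,0,0,0,0.006],
  [0,0,0,0,0,0,0.006],
])

```text
time_s: 18.6
position: [479.1, -334.8, 101.1]
ee_rot: [[-0.126, 0.992, 0.002], [0.992, 0.126, -0.001], [-0.001, 0.002, -1.0]]
wrist_force: [4.6, 2.1, 4.3]
opening: 13.2
```

Request:
drive_tool([
  [0,0,0,0,0,-0.002,0.006],
  [0,0,0,0,0,-0.004,0.006],
  [0,0,0,0,0,-0.006,0.006],
  [0,0,0,0,0,-0.008,0.006],
  [0,0,0,0,0,-0.01,0.006],
  [0,0,0,0,0,-0.01,0.006],
  [0,0,0,0,0,-0.01,0.006],
  [0,0,0,0,0,-0.01,0.006],
])

```text
time_s: 19.4
position: [478.2, -334.8, 161.6]
ee_rot: [[-0.126, 0.992, 0.0], [0.992, 0.126, -0.0], [-0.0, 0.0, -1.0]]
wrist_force: [-0.0, -1.1, -6.9]
opening: 13.0
```

Holding -6.9 N, which fits about 0.68 kg. I'll continue to about 120 mm and let it settle.

Request:
drive_tool([
  [0,0,0,0,0,-0.012,0.006],
  [0,0,0,0,0,-0.012,0.006],
  [0,0,0,0,0,-0.012,0.006],
  [0,0,0,0,0,-0.01,0.006],
  [0,0,0,0,0,-0.007,0.006],
  [0,0,0,0,0,-0.004,0.006],
  [0,0,0,0,0,-0.002,0.006],
  [0,0,0,0,0,0,0.006],
])

```text
time_s: 20.2
position: [478.2, -334.6, 219.4]
ee_rot: [[-0.126, 0.992, -0.0], [0.992, 0.126, 0.0], [0.0, -0.0, -1.0]]
wrist_force: [-0.4, 0.6, -7.0]
opening: 12.9
```

Request:
drive_tool([
  [0,0,0,0,0,0,0.006],
  [0,0,0,0,0,0,0.006],
  [0,0,0,0,0,0,0.006],
  [0,0,0,0,0,0,0.006],
  [0,0,0,0,0,0,0.006],
  [0,0,0,0,0,0,0.006],
  [0,0,0,0,0,0,0.006],
  [0,0,0,0,0,0,0.006],
])

```text
time_s: 21.0
position: [478.2, -334.7, 219.5]
ee_rot: [[-0.126, 0.992, 0.0], [0.992, 0.126, 0.0], [0.0, 0.0, -1.0]]
wrist_force: [0.2, -0.6, -6.2]
opening: 13.2
```

Run:
```python
from h import *
rel(car((0,0,95)));print(robot.sense()['qvel'])
im=robot.camera('scene')
cv2.imwrite('pics/g7.png',cv2.resize(im[70:250,270:450],None,fx=3.3,fy=3.3,interpolation=cv2.INTER_CUBIC)[:,:,::-1])
d=np.array([0,0,121])
print((proj('scene',[car(P)+d for P in((24,72,81),(-24,72,81),(24,-72,81),(-24,-72,81))])-[270,70])*3.3)
```

```text
t 21.0 p [ 478.228 -334.731  219.469] F [ 0.212 -0.573 -6.173] open 13.17508133529767 j [-0.742  0.474  1.404  0.     1.264 -0.868]
yaw 0.12621851638381248 turn z deg 0.012520066546916139 tilt [0. 0.]
to [ 478.5 -334.9  101. ] shift m [-0.     0.     0.118]
[ 0.    -0.003  0.001 -0.002  0.001 -0.002]
[[333.533 195.181]
 [389.99  202.633]
 [376.819 151.022]
 [428.466 157.216]]
```

View pics/g7.png

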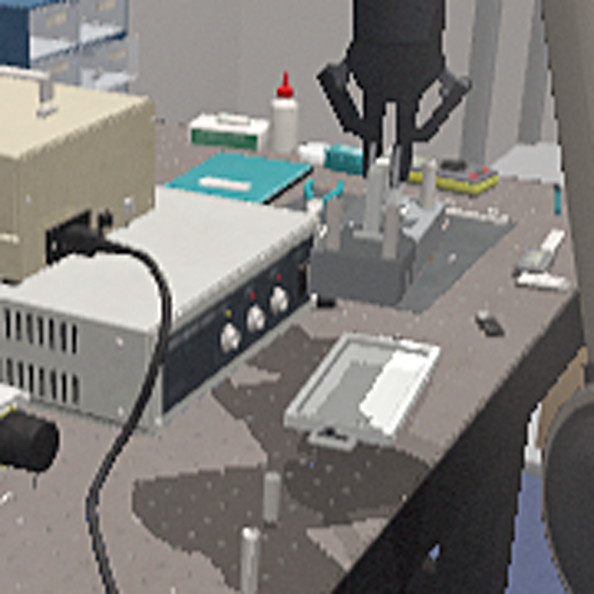

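The carrier hangs level over the empty nest. The post tops at (334,196), (390,203) and (428,160) match the predictions, and the short posts are standing. I'll hand the job in.

```bash
python3 -c "
from station import robot
print(robot.close_job()); s=robot.sense(); print(s['time_s'],s['position'],s['wrist_force'],s['opening'])"
```

```text
the job is handed in; nothing more can be done
None
the job is handed in; nothing more can be done
```

I put both long posts into the two empty bores and let go of them. Then I lifted the full carrier by its handle about 118 mm straight up and handed the job in while still holding it, at about 21 s of the 67 s allowed.

**Last checks before hand-in:**
- **Level and still:** tool tilt was 0.000 rad and joint speeds were 0.003 rad/s or less.
- **Position:** the grasp point was within about 0.3 mm sideways of where I estimated the handle centre, over the nest.
- **Grip:** the wrist carried 6–7 N, which fits the full carrier (about 0.68 kg). The fingers stopped at 13 mm on the 14 mm bar.
- **Posts:** in the last picture three of the four post tops were at their seated positions. The fourth, in bore 2, was hidden behind the handle, but before the lift its top was within about 1 px of the seated position.
- **Bystanders:** the two short posts were standing in the last picture. I did not check the other items there.

**Disagreements:** the two cameras and the arm differed by about 1–2 mm on the carrier's position. I made a small correction for this, and both posts went in with almost no side force. There was no verdict on hand-in, and the state could not be read afterwards.

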